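# Seat and clamp the bangle mould

### The arm

A 6-joint arm with a two-finger parallel gripper is mounted at the origin on the work surface. World frame = base frame: x ahead of the robot, y to its left, z up, the work surface at z = 0. Lengths are in m, angles in rad, forces in N, time in s.
With the tool pointing down it reaches from about 0.275 to 1 m from the base axis. Payload 8.4 kg.
Tool frame: the origin (TCP) lies midway between the tips of the shut fingers; the grasp point (between the pads) lies r.tcp_to_grasp behind it (r.tcp_to_grasp is the distance from the TCP to the grasp point, in m); z points along the fingers, y is the line along which they close (so a half turn about z gives the same grasp; the last joint's range is limited). The gripper opens to 85 mm and grips with 20 to 120 N. Pads are 22 mm wide; open, the fingers measure 114 mm over their backs; the gripper's body (76 mm by 85 mm) begins 54 mm behind the grasp point. The pads swing forward as they close: fully open they stand 13 mm farther back than shut.
Start: joints at [1.269, 0.353, 1.633, -0, 1.155, -0.002], TCP at [0.185, 0.597, 0.231] pointing down, gripper open.
Joint ranges: [-2.63, 2.63], [-0.92, 2.1], [0.06, 2.66], [-1.3, 4.44], [0, 2.69], [-3.02, 3.02]. Speed limits (rad/s): [2.22, 2.22, 2.79, 3.14, 3.14, 3.14].

### API

Orientations are given as a unit quaternion [w, x, y, z].
In Python, from rig import r, imaging gives the robot as it stands.
- The arm moves only by the shell command python3 -m handwheel 'ROWS' [FORCE]. ROWS is JSON, a list of rows, each a list of 7 numbers: the gripper command: -1 is shut, 1 is fully open, values between are in proportion, then the shift along the tool's x, y, z in mm, then the turn, a rotation vector about the tool's x, y, z in rad. A call has exactly 8 rows; each row is the pose to reach, as a shift and turn from the pose commanded when the call began, along the tool's axes at that moment; what a row does not reach only later rows make up. A row lasts 1/12 s, in which the tool goes at most 41.7 mm and 7.16 degrees, less where a joint would pass 70% of its speed; a pose out of reach is approached as far as the arm can. A call with a gripper value outside its range is refused whole. The fingers move at their own pace and stop on an object; FORCE is the grip in N (left out, the last holds). Time passes only in rows, so rows that repeat a pose let the fingers close, or fill a call up. It gives the time, the measured TCP pose, the force, the opening and the grip force at its end, in the units of the state.
- r.observe(): the state, without advancing time (a new reading comes with each control period).
- imaging.capture(name): name is "scene" or "top" or "wrist"; returns a dict with "image" (420x560x3 uint8, red, green, blue), "fovy" (degrees; the focal length in pixels is half the picture's height over the tangent of half this angle, whatever the lens; pixels are square), "cx", "cy" (the principal point, pixels), "k1" (the pictures are not rectified: a ray, as slopes to the right and down, at radius r is drawn at 1 + k1 r^2 times it, then the intrinsics apply), "R" (3x3) and "t" (3): a world point X has camera coordinates R X + t. Camera axes: x right, y down, z forward; pixel columns grow to the right and rows downward; lengths in m; the calibration is good to about 2 mm. A picture is of the moment at which its call begins. There is no depth.
- r.hand_in(): hands the job in; it is judged then, once.
The state is a dict: "time_s": time; "joints": joint angles; "joint_vel": joint speeds; "joint_torque": joint torques, N m; "ee_pos": TCP position; "tcp_rot": TCP orientation; "contact_force": force on the tool from outside, world axes, zero at the start; "wrist_torque": the same for the moment, N m; "width": opening from 0.0 (shut) to 1.0 (fully open); "grip_force": force on a finger pad.
Only numpy, scipy, OpenCV 4.12 (cv2) and the standard library are available. Lean on these libraries where they do the work, as an engineer would, in place of code of your own. Each camera call takes 0.05 s, during which the arm holds its last target. There are 200 camera calls.

### The job

Using only the fingertips, push the grooved wooden bangle mould along its channel until it sits fully against the metal end stop, and then flip the handle of the toggle clamp over past its centre so that it snaps across and its rubber foot clamps down on the mould. Nothing is to be picked up: do not lift or tip the mould, and leave the wooden mandrel, the lac stick and the brass bangle where they are.

Things in the scene. Friction and masses are not known exactly. Their poses are not given: they have to be found in the camera images.
- jig: Fixed jig: steel plate 270 x 180 x 12 mm, spanning x -135..135, y -120..60 mm from the origin, which lies on the table under the channel's centre line. +x is the push direction, roughly away from the robot; z up. The clamp bracket stands on the plate on the -y side of the channel at x 35..85, y -107..-53 mm, up to 80 mm above the table.
- channel_mouth (a point): Centre of the channel's floor at its open -x end (jig x = -120 mm), 12 mm above the table; axes are the jig's. The channel is 64 mm wide between two aluminium rails, each 10 mm wide, 220 mm long along x, tops 26 mm above the table.
- stop_face (a point): Centre of the end stop's face at jig (100, 0, 32) mm, which closes the +x end of the channel: a steel block 84 mm wide, 20 mm thick, top 46 mm above the table. Axes are the jig's.
- mould: Loose hardwood block 110 (x) x 60 (y) x 40 mm high, ribs and grooves lengthwise on top, 0.17 to 0.34 kg, in the jig's channel, axes within 2 degrees of the jig's. Origin: centre of its underside; top 52 mm above the table. Starts 25 to 55 mm short of the stop; fully home its origin is at jig x = 45 mm. It slides with a push of 1 to 5 N.
- pivot (a point): Hinge of the clamp lever, fixed at jig (60, -80, 70) mm; the hinge line runs along the jig's x. Axes are the jig's.
- lever (a joint): Lever angle, rad. 0 = open (start): handle leans 0.55 rad from upright to the jig's -y side, foot up. Grows as the handle is pushed towards jig +y, over the channel. Spring-loaded: below 0.55 (handle upright) it springs back to 0, beyond that it snaps over. About 1.1 when clamped, foot pressing with about 5 N (1.25: nothing under the foot). Takes about 5 N at the grip.
- lever_grip (a point): Point on the handle's centre line 85 mm from the pivot. Handle: steel rod with a black plastic grip of 20 mm diameter, from 45 mm to its round end 105 mm from the pivot. Open, this point is at about jig (60, -124, 142) mm; when upright the handle's end is 175 mm above the table.
- lever_foot (a point): Centre of the underside of the rubber foot (20 mm diameter) on the lever's nose. Clamped it lies on the mould's top at jig (60, 0, 52) mm; open it is at about jig (60, -28, 133) mm.
- mandrel: Bystander, leave alone: loose upright tapered dark wooden mandrel, 130 mm tall, foot 64 mm diameter, on the table 170 to 200 mm to the -y side of the jig's origin and nearer the robot than the clamp. Origin: centre of its underside.
- lac_stick: Bystander, leave alone: 45 x 30 x 26 mm block of lac on a 14 mm thick wooden stick, 210 mm long overall, lying on the table on the jig's +y side; the block is at its +x end; origin on the table 112 mm from the block's end.
- bangle: Bystander, leave alone: loose brass bangle, 72 mm outer diameter, 12 mm high, flat on the table on the jig's +y side; origin at the centre of its underside.
Things that resemble listed ones, but are neither listed nor needed, are in the scene too. Of the things like the mould, leave any that is blue or turquoise; of the rest the smaller one is meant.

How it is judged:
On the way, in this order (a step that is already met when the one before it is completed fails the run):
1. the mould is fully home against the end stop while the clamp is still open (x of mould in the frame of jig above 0.041 m and value of joint lever below 0.3 rad), for 0.2 s.
2. the lever has been flipped past centre and its foot is down on the mould (value of joint lever above 1 rad and contact force between lever and mould above 1.5 N), for 0.2 s.
At the end, for the whole second after the job is handed in: The mould lies flat in the channel within 4 mm of the end stop, at rest; the lever stays snapped over (1.0 to 1.17 rad) with its rubber foot pressing on the mould by more than 1.5 N; mandrel, lac stick and bangle are within 20 mm of where they started (all of step 2 and x of mould in the frame of jig above 0.041 m and z of mould in the frame of jig below 0.015 m and value of joint lever below 1.17 rad and linear speed of mould below 0.01 m/s and distance of each of mandrel, lac_stick, bangle from where it was at the start of the episode below 0.02 m); the robot touches nothing.
It fails at once if the mould is lifted or tipped out of its channel (z of mould in the frame of jig above 0.02 m or angle between mould's own z axis and vertical above 0.15 rad).
It fails at once if a bystander is pushed more than 20 mm, knocked over or picked up (distance of any of mandrel, lac_stick, bangle from where it was at the start of the episode above 0.02 m or angle between mandrel's own z axis and vertical above 0.5 rad).
It also fails if it takes over 45 s, if anything falls off the work surface, if the arm or the gripper's body presses on something with over 40 N, if the wrist force passes 120 N, or if a joint passes its speed limit or range.

## Working session

There is one attempt and no reset: what is moved stays moved. The work goes in short steps, Python scripts to look and compute and a shell command to move; the robot and the scene stay as the last step left them, time stands still between calls to the robot, and variables do not carry over. Pictures are saved under pics/ and viewed, at most 10 in all, crops included, and the job is handed in when it is done.

```bash
ls; mkdir -p pics
cat > h.py <<'E'
import numpy as np, cv2
def K(c):
    f=c["image"].shape[0]/2/np.tan(np.radians(c["fovy"])/2)
    return np.array([[f,0,c["cx"]],[0,f,c["cy"]],[0,0,1.]])
def ray(c,u,v):
    k=K(c); d=np.array([(u-k[0,2])/k[0,0],(v-k[1,2])/k[1,1]]); s=d.copy()
    for _ in range(30): s=d/(1+c["k1"]*(s@s))
    R=np.array(c["R"]); return -R.T@np.array(c["t"]), R.T@np.array([s[0],s[1],1])
def onz(c,u,v,z):
    o,d=ray(c,u,v); return o+d*(z-o[2])/d[2]
def proj(c,X):
    p=np.array(c["R"])@np.array(X)+np.array(c["t"]); s=p[:2]/p[2]; s=s*(1+c["k1"]*(s@s)); k=K(c)
    return s*k[0,0]+k[:2,2]
E
python3 - <<'E'
from rig import r, imaging
import cv2,pickle
for n in("scene","top"):
    c=imaging.capture(n); pickle.dump(c,open(n+'.pkl','wb')); cv2.imwrite(f'pics/{n}0.png',cv2.cvtColor(c["image"],cv2.COLOR_RGB2BGR)); print(n,c["fovy"],c["k1"],c["R"],c["t"])
print(r.observe(), r.tcp_to_grasp)
E
```

```text
pics
scene 56.78164519275729 -0.05235681817686041 [[-0.84024502  0.54204769  0.01313804]
 [ 0.32738154  0.52650161 -0.78461289]
 [-0.4322148  -0.65496592 -0.61984676]] [ 0.5079286  -0.13836255  1.07054133]
top 54.12933294594023 -0.12265806705941905 [[-0.00459942 -0.99973536  0.02254015]
 [-0.99593735  0.00255251 -0.09001262]
 [ 0.08993127 -0.02286258 -0.99568553]] [0.02856345 0.6212968  0.86837721]
{'time_s': 0.1, 'joints': array([ 1.26860458e+00,  3.53605317e-01,  1.63403673e+00,  9.37548890e-06,
        1.15521077e+00, -2.40055280e-03]), 'joint_vel': array([-0.00108912, -0.00188256, -0.00458455, -0.00062991, -0.00073053,
        0.00135479]), 'joint_torque': array([ 1.80489627e-03, -6.06357837e+01, -3.42819071e+01,  3.96081180e-05,
        3.98006159e-03, -1.05755097e-05]), 'ee_pos': array([0.18444825, 0.59672454, 0.23063011]), 'tcp_rot': array([-9.98267244e-05,  1.49336748e-01,  9.88786195e-01, -6.22140346e-04]), 'contact_force': array([-0.07118948,  0.16048786,  0.68979033]), 'wrist_torque': array([-0.01077322, -0.00839913,  0.02809513]), 'grip_force': 0.0, 'width': 1.000990645503723} 0.0187
```

View pics/scene0.png

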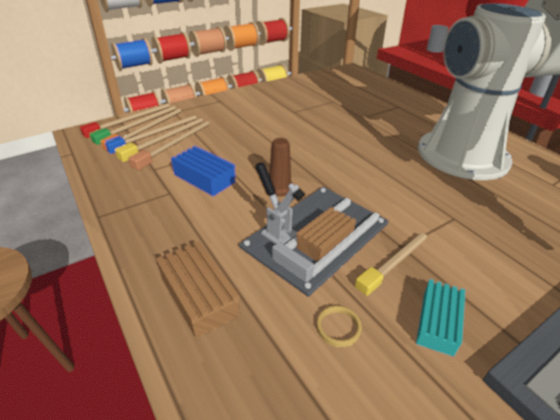

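View pics/top0.png

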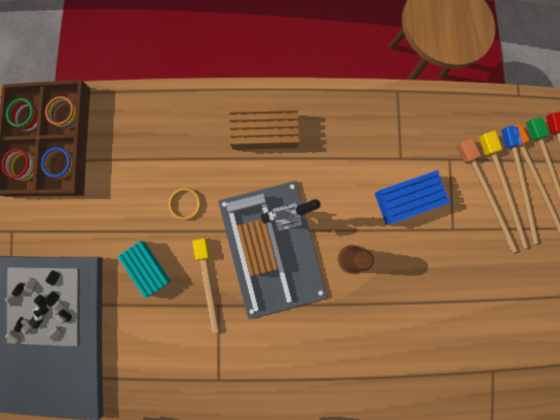

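The scene picture shows the jig with the mould in its channel. In the top picture, the plate corners are at about (221,199), (297,183), (327,292) and (250,317), the mould is at (258,247), the handle tip at (318,205), and the mandrel at (355,260). The turquoise and blue moulds and the larger mould at (264,130) are decoys. Next I'll measure the plate and mould.

Run:
```python
import pickle,cv2,numpy as np
from h import *
c=pickle.load(open('top.pkl','rb')); im=c["image"]
hsv=cv2.cvtColor(im,cv2.COLOR_RGB2HSV)
m=((hsv[...,1]<75)).astype(np.uint8)*255
roi=np.zeros_like(m); roi[170:330,205:335]=255; m&=roi
m=cv2.morphologyEx(m,cv2.MORPH_CLOSE,np.ones((3,3)))
cs,_=cv2.findContours(m,cv2.RETR_EXTERNAL,cv2.CHAIN_APPROX_NONE); k=max(cs,key=cv2.contourArea)
P=np.array([onz(c,u,v,.012)[:2] for u,v in k[:,0]],np.float32)
rr=cv2.minAreaRect(P); print(rr, cv2.boxPoints(rr))
for u,v in((221,199),(297,183),(327,292),(250,317)): print(onz(c,u,v,.012))
w=((hsv[...,1]>100)).astype(np.uint8)*255
roi[:]=0; cv2.fillPoly(roi,[np.array([[228,200],[290,190],[318,290],[255,308]])],255); w&=roi
w=cv2.morphologyEx(w,cv2.MORPH_OPEN,np.ones((3,3)))
cs,_=cv2.findContours(w,cv2.RETR_EXTERNAL,cv2.CHAIN_APPROX_NONE); kw=max(cs,key=cv2.contourArea)
Q=np.array([onz(c,u,v,.052)[:2] for u,v in kw[:,0]],np.float32); print('mould',cv2.minAreaRect(Q),cv2.boxPoints(cv2.minAreaRect(Q)))
b=cv2.cvtColor(im,cv2.COLOR_RGB2BGR); cv2.drawContours(b,[k],-1,(0,255,0),1); cv2.drawContours(b,[kw],-1,(0,0,255),1)
A=cv2.resize(b[165:335,200:390],None,fx=4,fy=3.5*4/3.5,interpolation=cv2.INTER_NEAREST)[:600]
cv2.imwrite('pics/crop1.png',cv2.resize(b[175:325,205:385],None,fx=4,fy=4,interpolation=cv2.INTER_CUBIC))
```

```text
((0.5506094694137573, 0.02947140485048294), (0.26922112703323364, 0.21554560959339142), 14.506195068359375) [[ 0.3932948   0.10009058]
 [ 0.44728565 -0.10858354]
 [ 0.7079241  -0.04114777]
 [ 0.6539333   0.16752635]]
[0.65718922 0.15995559 0.012     ]
[ 0.69290545 -0.00955322  0.012     ]
[ 0.45079971 -0.07384541  0.012     ]
[0.39762555 0.09533099 0.012     ]
mould ((0.5502573251724243, 0.07892341911792755), (0.11008699983358383, 0.05942248925566673), 14.673638343811035) [[0.48948288 0.09372239]
 [0.5045353  0.036238  ]
 [0.6110318  0.06412445]
 [0.59597933 0.12160884]]
```

View pics/crop1.png

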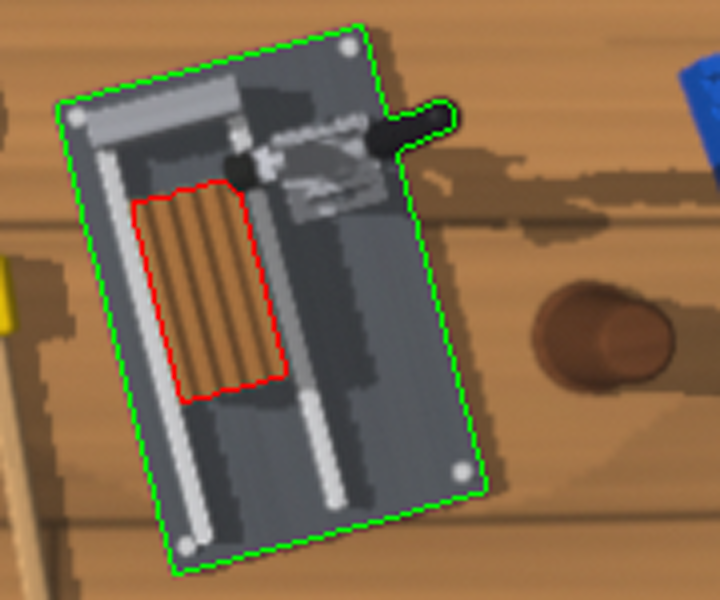

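The crop shows the plate outline (green) and mould outline (red) following the edges well, and the lever is open. The mould rectangle measures 110 x 59 mm, matching its given size. Its centre is at about jig x = +12 mm, y = 0, so it is 33 mm short of the stop.

```bash
cat > go.py <<'E'
import sys,numpy as np
from rig import r
from scipy.spatial.transform import Rotation as Ro
a=np.radians(14.5); O=np.array([.5386,.0757,0]); J=Ro.from_euler('z',a)
s=r.observe(); q=s["tcp_rot"]; T=Ro.from_quat(np.r_[q[1:],q[0]])
Rt=np.column_stack([J.apply([0,1,0]),J.apply([1,0,0]),[0,0,-1]])
print('jig now',(J.inv().apply(s["ee_pos"]-O)*1e3).round(1),'F jig',J.inv().apply(s["contact_force"]).round(1),'t',s["time_s"],'w',s["width"])
if len(sys.argv)>3:
    X=O+J.apply(np.array(sys.argv[1:4],float)/1e3)
    print('shift',(T.inv().apply(X-s["ee_pos"])*1e3).round(1),'turn',(T.inv()*Ro.from_matrix(Rt)).as_rotvec().round(3))
E
python3 go.py -85 0 230
python3 - <<'E'
import pickle
from h import *
c=pickle.load(open('top.pkl','rb'));J=np.array([[.968,.2505],[-.2505,.968]])
# mandrel foot: left edge/bottom pixels of the big disc ; handle end ; at their heights
for n,u,v,z in(('mandrel foot',348,259,.01),('mandrel top',364,260,.13),('handle end',315,205,.155)):
    print(n,(J@(onz(c,u,v,z)[:2]-[.5386,.0757])*1e3).round(1))
E
```

```text
jig now [-212.4  593.1  230.6] F jig [-0.   0.2  0.7] t 0.1 w 1.000990645503723
shift [-419.9 -437.8    1.2] turn [-1.000e-03  1.000e-03  1.018e+00]
mandrel foot [ -64.8 -187.2]
mandrel top [ -66.9 -196. ]
handle end [  58.2 -128.5]
```

```bash
python3 -m handwheel '[[-1,-27,-28,0,0,0,0.125],[-1,-54,-56,0,0,0,0.25],[-1,-81,-84,0,0,0,0.37],[-1,-108,-112,0,0,0,0.49],[-1,-135,-140,0,0,0,0.61],[-1,-162,-168,0,0,0,0.73],[-1,-189,-196,0,0,0,0.85],[-1,-210,-219,0,0,0,0.97]]'; python3 go.py -85 0 230
```

```text
time_s: 0.77
ee_pos: [0.321, 0.3234, 0.2311]
tcp_rot: [0.0, 0.596, 0.803, -0.0]
contact_force: [1.0, -0.1, 0.6]
width: 0.001
grip_force: 0.0
jig now [-148.7  294.3  231.1] F jig [ 1.  -0.3  0.6] t 0.7667 w 0.0011148552569419361
shift [-296.7   51.3    1.3] turn [-0.     0.001  0.042]
```

```bash
python3 -m handwheel '[[-1,-38,6,0,0,0,0.042],[-1,-76,13,0,0,0,0.042],[-1,-114,19,0,0,0,0.042],[-1,-152,26,0,0,0,0.042],[-1,-190,32,0,0,0,0.042],[-1,-228,39,0,0,0,0.042],[-1,-266,46,0,0,0,0.042],[-1,-297,51,0,0,0,0.042]]'; python3 go.py -85 0 140
python3 - <<'E'
from rig import imaging
import cv2
c=imaging.capture("wrist"); cv2.imwrite('pics/w1.png',cv2.cvtColor(c["image"],cv2.COLOR_RGB2BGR))
from h import *
J=np.array([[.968,-.2504],[.2504,.968]])
for p in((-43,0,52),(-85,0,12),(-43,-30,52),(-43,30,52)):
    print(p,proj(c,[*(J@np.array(p[:2])/1e3+[.5386,.0757]),p[2]/1e3]))
E
```

```text
time_s: 1.43
ee_pos: [0.458, 0.0549, 0.2313]
tcp_rot: [0.0, 0.61, 0.792, -0.0]
contact_force: [0.6, 0.7, -0.2]
width: 0.001
grip_force: 0.0
jig now [-8.320e+01  1.000e-01  2.313e+02] F jig [ 0.7  0.6 -0.2] t 1.4333 w 0.0013190852431627421
shift [-0.  -1.8 91.3] turn [0.    0.    0.005]
(-43, 0, 52) [319.38836032 186.77815435]
(-85, 0, 12) [280.21943324 178.09147679]
(-43, -30, 52) [318.19326578 213.28159578]
(-43, 30, 52) [320.63685942 158.69832925]
```

View pics/w1.png

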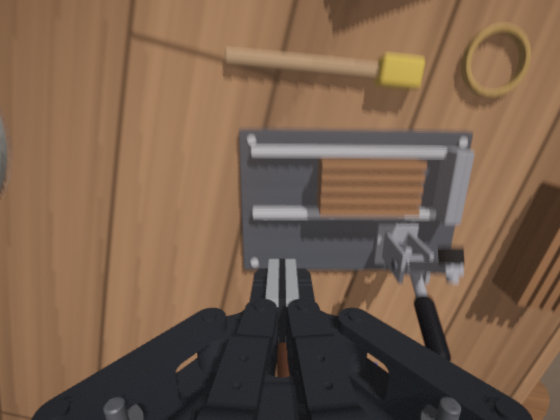

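The wrist picture shows the mould's rear edge at about u = 320, v = 158–216. My estimate projects to (319, 158–213), so the jig frame holds. Next I descend behind the mould.

```bash
python3 -m handwheel '[[-1,0,-1,35,0,0,0],[-1,0,-2,70,0,0,0],[-1,0,-2,105,0,0,0],[-1,0,-2,135,0,0,0],[-1,0,-2,160,0,0,0],[-1,0,-2,180,0,0,0],[-1,0,-2,195,0,0,0],[-1,0,-2,203,0,0,0]]'; python3 go.py -60 0 28
```

```text
time_s: 2.15
ee_pos: [0.454, 0.0567, 0.0263]
tcp_rot: [-0.001, 0.61, 0.793, -0.001]
contact_force: [-0.1, 0.1, 0.4]
width: -0.0
grip_force: 0.0
jig now [-86.6   2.8  26.3] F jig [-0.   0.1  0.4] t 2.15 w -0.00028123008037559836
shift [-3.  26.6 -1.7] turn [-0.003 -0.     0.006]
```

```bash
python3 -m handwheel '[[-1,-1,6,0,0,0,0],[-1,-2,12,0,0,0,0],[-1,-3,18,0,0,0,0],[-1,-3,23,0,0,0,0],[-1,-3,28,0,0,0,0],[-1,-3,33,0,0,0,0],[-1,-3,38,0,0,0,0],[-1,-3,42,0,0,0,0]]'; python3 go.py
```

```text
time_s: 2.82
ee_pos: [0.497, 0.0648, 0.0285]
tcp_rot: [-0.0, 0.61, 0.793, -0.0]
contact_force: [-2.0, -1.5, 0.6]
width: 0.0
grip_force: 1.2
jig now [-43.   -0.1  28.5] F jig [-2.3 -0.9  0.6] t 2.8167 w 0.00020334812551236274
```

```bash
python3 -m handwheel '[[-1,0,3,0,0,0,0],[-1,0,6,0,0,0,0],[-1,0,9,0,0,0,0],[-1,0,11,0,0,0,0],[-1,0,13,0,0,0,0],[-1,0,15,0,0,0,0],[-1,0,16,0,0,0,0],[-1,0,17,0,0,0,0]]'; python3 go.py
```

```text
time_s: 3.48
ee_pos: [0.5133, 0.0691, 0.0282]
tcp_rot: [0.0, 0.61, 0.792, 0.0]
contact_force: [-2.6, -0.1, -0.0]
width: 0.001
grip_force: 1.0
jig now [-26.2  -0.1  28.2] F jig [-2.5  0.5 -0. ] t 3.4833 w 0.0005902971192303038
```

```bash
python3 -m handwheel '[[-1,0,1,0,0,0,0],[-1,0,2,0,0,0,0],[-1,0,3,0,0,0,0],[-1,0,4,0,0,0,0],[-1,0,5,0,0,0,0],[-1,0,5,0,0,0,0],[-1,0,5,0,0,0,0],[-1,0,5,0,0,0,0]]'; python3 go.py
```

```text
time_s: 4.15
ee_pos: [0.5167, 0.0701, 0.0281]
tcp_rot: [-0.001, 0.61, 0.793, -0.001]
contact_force: [-5.4, -1.5, 3.7]
width: 0.004
grip_force: 3.0
jig now [-22.6   0.   28.1] F jig [-5.6 -0.1  3.7] t 4.15 w 0.00351418488346282
```

```bash
python3 -m handwheel '[[-1,0,1,0,0,0,0],[-1,0,2,0,0,0,0],[-1,0,2,0,0,0,0],[-1,0,3,0,0,0,0],[-1,0,3,0,0,0,0],[-1,0,3,0,0,0,0],[-1,0,3,0,0,0,0],[-1,0,3,0,0,0,0]]'; python3 go.py
```

```text
time_s: 4.82
ee_pos: [0.5167, 0.0703, 0.0277]
tcp_rot: [-0.003, 0.61, 0.793, -0.003]
contact_force: [-13.8, -4.6, 9.7]
width: 0.003
grip_force: 7.4
jig now [-22.5   0.2  27.7] F jig [-14.5  -0.9   9.7] t 4.8167 w 0.0033800091709886024
```

The force rose to 14.5 N with no further motion, so the mould is against the stop. I'll back off, rise, and check with a picture.

```bash
python3 -m handwheel '[[-1,0,-6,0,0,0,0],[-1,0,-16,0,0,0,0],[-1,0,-26,0,0,0,0],[-1,0,-36,-20,0,0,0],[-1,0,-40,-60,0,0,0],[-1,0,-40,-100,0,0,0],[-1,0,-40,-140,0,0,0],[-1,0,-40,-180,0,0,0]]'; python3 go.py 60 -180 230
python3 - <<'E'
from rig import imaging
import cv2
from h import *
c=imaging.capture("wrist"); im=c["image"]; hsv=cv2.cvtColor(im,cv2.COLOR_RGB2HSV)
cv2.imwrite('pics/w2.png',cv2.cvtColor(im,cv2.COLOR_RGB2BGR))
J=np.array([[.968,-.2504],[.2504,.968]])
for p in((-10,-30,52),(-10,30,52),(100,0,52)):
    print(p,proj(c,[*(J@np.array(p[:2])/1e3+[.5386,.0757]),p[2]/1e3]))
E
```

```text
time_s: 5.48
ee_pos: [0.4814, 0.0607, 0.2102]
tcp_rot: [0.0, 0.61, 0.792, 0.0]
contact_force: [1.5, -0.6, -1.2]
width: 0.0
grip_force: 0.0
jig now [-5.920e+01 -2.000e-01  2.102e+02] F jig [ 1.3 -0.9 -1.2] t 5.4833 w 0.00018380088160921092
shift [-180.5  118.1  -19.8] turn [0.001 0.    0.006]
(-10, -30, 52) [329.06520213 219.96333302]
(-10, 30, 52) [332.40325392 162.19192163]
(100, 0, 52) [439.16035252 192.63631979]
```

View pics/w2.png

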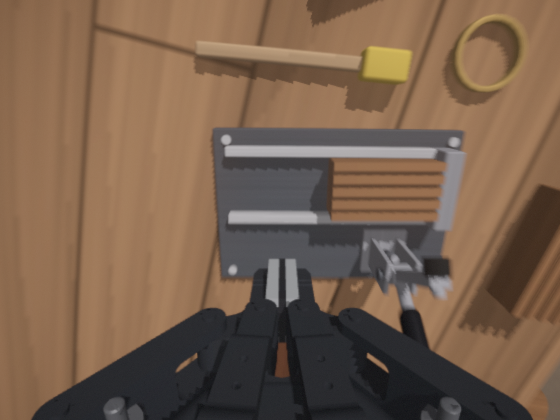

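The wrist picture shows the mould from u = 330 to 440, flush against the stop, with the lever still open. Next I move to the handle's -y side.

```bash
python3 -m handwheel '[[-1,-15,10,-20,0,0,0],[-1,-38,25,-25,0,0,0],[-1,-65,42,-25,0,0,0],[-1,-95,61,-25,0,0,0],[-1,-125,82,-25,0,0,0],[-1,-150,99,-25,0,0,0],[-1,-170,112,-25,0,0,0],[-1,-180,118,-20,0,0,0]]'; python3 go.py 60 -180 130
```

```text
time_s: 6.2
ee_pos: [0.6445, -0.0851, 0.2286]
tcp_rot: [0.001, 0.61, 0.792, 0.001]
contact_force: [-0.0, -0.5, -0.2]
width: 0.003
grip_force: 0.0
jig now [  62.3 -182.2  228.6] F jig [-0.1 -0.5 -0.2] t 6.2 w 0.0026412102978960418
shift [ 2.3 -2.5 98.6] turn [0.003 0.001 0.005]
```

```bash
python3 -m handwheel '[[-1,0,-2,15,0,0,0],[-1,0,-2,35,0,0,0],[-1,0,-2,55,0,0,0],[-1,0,-2,75,0,0,0],[-1,0,-2,90,0,0,0],[-1,2,-2,98,0,0,0],[-1,8,-2,98,0,0,0],[-1,14,-2,98,0,0,0]]'; python3 go.py; python3 -m handwheel '[[-1,6,0,0,0,0,0],[-1,12,0,0,0,0,0],[-1,18,0,0,0,0,0],[-1,24,0,0,0,0,0],[-1,30,0,0,0,0,0],[-1,35,0,0,0,0,0],[-1,40,0,0,0,0,0],[-1,44,0,0,0,0,0]]'; python3 go.py
```

```text
time_s: 6.87
ee_pos: [0.6364, -0.0693, 0.1303]
tcp_rot: [-0.0, 0.61, 0.792, -0.0]
contact_force: [-0.2, 0.1, 0.8]
width: 0.0
grip_force: 0.0
jig now [  58.4 -164.8  130.3] F jig [-0.2  0.2  0.8] t 6.8667 w 1.951858328340266e-05
time_s: 7.53
ee_pos: [0.6268, -0.0273, 0.1318]
tcp_rot: [0.002, 0.61, 0.793, 0.001]
contact_force: [1.8, -3.6, 2.1]
width: 0.002
grip_force: 1.8
jig now [  59.6 -121.8  131.8] F jig [ 0.8 -3.9  2.1] t 7.5333 w 0.0019323827867122867
```

Contact at about 4 N, as expected. I'll continue past upright.

```bash
python3 -m handwheel '[[-1,6,0,0,0,0,0],[-1,12,0,0,0,0,0],[-1,18,0,0,0,0,0],[-1,24,0,0,0,0,0],[-1,30,0,0,0,0,0],[-1,36,0,0,0,0,0],[-1,40,0,0,0,0,0],[-1,40,0,0,0,0,0]]'; python3 go.py 60 -180 230
python3 - <<'E'
from rig import imaging
import cv2
c=imaging.capture("scene"); cv2.imwrite('pics/s2.png',cv2.resize(cv2.cvtColor(c["image"][110:310,200:440],cv2.COLOR_RGB2BGR),None,fx=3,fy=3,interpolation=cv2.INTER_CUBIC))
E
```

```text
time_s: 8.2
ee_pos: [0.615, 0.0123, 0.1301]
tcp_rot: [-0.0, 0.61, 0.793, -0.0]
contact_force: [0.4, 0.4, -0.2]
width: -0.002
grip_force: 0.0
jig now [ 58.  -80.5 130.1] F jig [ 0.5  0.3 -0.2] t 8.2 w -0.0021795114965781725
shift [-99.4   1.3 -99.9] turn [-0.    -0.     0.007]
```

View pics/s2.png

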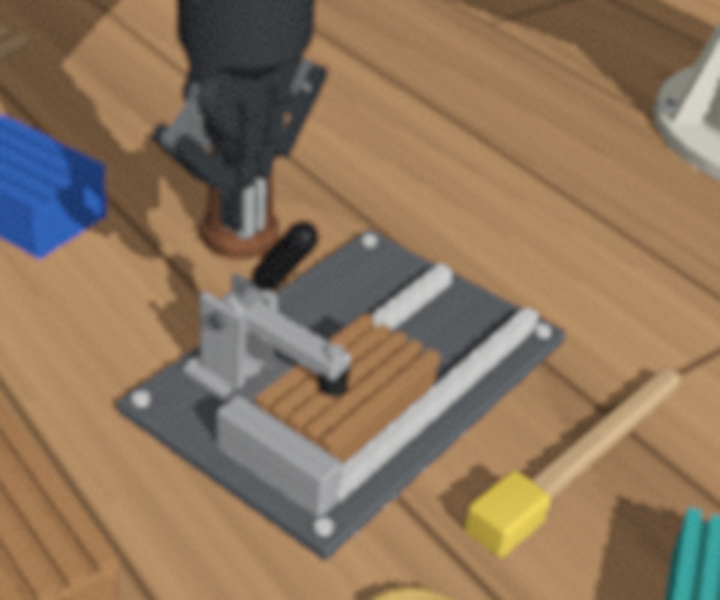

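The lever has snapped over: the foot is on the mould at about (333,380), the mould is against the stop, and the fingers are clear of the handle. I'll retreat.

```bash
python3 -m handwheel '[[-1,-10,0,0,0,0,0],[-1,-25,0,-10,0,0,0],[-1,-35,0,-35,0,0,0],[-1,-40,0,-65,0,0,0],[-1,-40,0,-95,0,0,0],[-1,-40,0,-115,0,0,0],[-1,-40,0,-120,0,0,0],[-1,-40,0,-120,0,0,0]]'; python3 go.py
python3 - <<'E'
from rig import r,imaging
import cv2
c=imaging.capture("top"); cv2.imwrite('pics/t2.png',cv2.resize(cv2.cvtColor(c["image"][170:330,150:390],cv2.COLOR_RGB2BGR),None,fx=3,fy=3))
E
```

```text
time_s: 8.92
ee_pos: [0.6269, -0.0289, 0.2527]
tcp_rot: [0.002, 0.61, 0.792, 0.001]
contact_force: [0.8, -0.6, 0.6]
width: 0.0
grip_force: 0.0
jig now [  59.3 -123.4  252.7] F jig [ 0.7 -0.8  0.6] t 8.9167 w 0.00017951291047996106
```

View pics/t2.png

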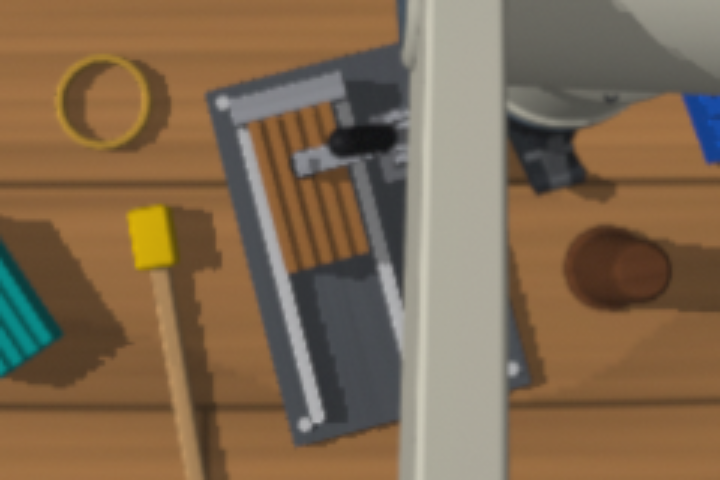

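The mould is flush at the stop (front edge at about v = 105) and the handle is over at (362,140). The mandrel, lac stick and bangle have not moved, and the arm is clear. Handing in.

```bash
python3 -c "
from rig import r
print(r.hand_in())"
```

```text
the job is handed in; nothing more can be done
None
```

The mould was pushed home against the end stop, the toggle clamp was flipped over and holds it down, and the bystanders did not visibly move; the job is handed in, about 9 s into the 45 s limit, and no verdict was returned.

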